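# Pack the frame-model kit tray

### The job

Pack the four finished model parts into the kit tray, each standing upright and flat on the floor of the hollow that matches it: the large turned finial in the large round hollow, the small finial in the small round one, the post with the tenon on top in the square one, and the rail with the stepped ends in the oblong one. Leave the plain block and the plain bar without steps where they stand on the drawing board.

Things in the scene. Friction and masses are not known exactly. Their poses are not given: they have to be found in the camera images.
- large_finial: Large turned finial, round: foot 44 mm across and 16 mm high, narrow neck (22 mm), straight cylindrical head 34 mm across from 33 to 56 mm above the underside, rounded top at 62 mm. 50 g. Bare light wood, loose, standing on a white drawing board 3 mm thick. Origin: centre of its underside, z up.
- small_finial: Small turned finial of the same form: foot 28 mm across and 13 mm high, neck 14 mm, straight cylindrical head 22 mm across from 26 to 46 mm above the underside, top at 50 mm. 20 g. Bare light wood, loose, standing on a white drawing board 3 mm thick. Origin: centre of its underside, z up.
- tenon_post: Square post end 38 x 38 mm, 46 mm high, with a smaller square tenon 18 x 18 mm standing 16 mm up from the middle of its top (62 mm in all). 50 g. x and y along its sides. Bare light wood, loose, standing on a white drawing board 3 mm thick. Origin: centre of its underside, z up.
- lap_rail: Rail 84 x 26 mm with a stepped (half-lapped) end at both ends: the middle 42 mm of its length is 46 mm high, the two ends only 24 mm high. 50 g. x along its length. Bare light wood, loose, standing on a white drawing board 3 mm thick. Origin: centre of its underside, z up.
- plain_block: Plain square offcut 38 x 38 x 46 mm high, flat top without a tenon: it does not belong in the tray. x and y along its sides. Bare light wood, loose, standing on a white drawing board 3 mm thick. Origin: centre of its underside, z up.
- plain_bar: Plain offcut bar 84 x 26 x 46 mm high, flat top without steps: it does not belong in the tray. x along its length. Bare light wood, loose, standing on a white drawing board 3 mm thick. Origin: centre of its underside, z up.
- bay_large_round: Tray insert with a large round hollow, 62 mm across. Fixed plywood insert 107 x 79 x 16 mm; hollow floored black, 10 mm deep, its floor 6 mm above the underside. Origin: centre of the underside, below the hollow's centre; x along its 107 mm side, z up. Four such inserts lie 2 by 2 in one black tray (rim 3 mm lower), same yaw, order varies, centres 108 mm (x) and 80 mm (y) apart.
- bay_small_round: Tray insert with a small round hollow, 46 mm across. Fixed plywood insert 107 x 79 x 16 mm; hollow floored black, 10 mm deep, its floor 6 mm above the underside. Origin: centre of the underside, below the hollow's centre; x along its 107 mm side, z up. Four such inserts lie 2 by 2 in one black tray (rim 3 mm lower), same yaw, order varies, centres 108 mm (x) and 80 mm (y) apart.
- bay_square: Tray insert with a square hollow, 56 x 56 mm, sides along x and y. Fixed plywood insert 107 x 79 x 16 mm; hollow floored black, 10 mm deep, its floor 6 mm above the underside. Origin: centre of the underside, below the hollow's centre; x along its 107 mm side, z up. Four such inserts lie 2 by 2 in one black tray (rim 3 mm lower), same yaw, order varies, centres 108 mm (x) and 80 mm (y) apart.
- bay_oblong: Tray insert with an oblong hollow, 98 mm along x and 44 mm along y. Fixed plywood insert 107 x 79 x 16 mm; hollow floored black, 10 mm deep, its floor 6 mm above the underside. Origin: centre of the underside, below the hollow's centre; x along its 107 mm side, z up. Four such inserts lie 2 by 2 in one black tray (rim 3 mm lower), same yaw, order varies, centres 108 mm (x) and 80 mm (y) apart.
Things that resemble listed ones, but are neither listed nor needed, are in the scene too. Leave any yellow look-alike of the tenon_post alone. Leave any purple look-alike of the small_finial alone.

How it is judged:
By the outcome, as a careful person would: the job done as asked, in the order asked, and still so for the second after the job is handed in, with the robot touching nothing.
It also fails if it takes over 90 s, if anything falls off the work surface, if the arm or the gripper's body presses on something with over 40 N, if the wrist force passes 120 N, or if a joint passes its speed limit or range.

### The arm

A 6-joint arm with a two-finger parallel gripper is mounted at the origin on the work surface. World frame = base frame: x ahead of the robot, y to its left, z up, the work surface at z = 0. Lengths are in m, angles in rad, forces in N, time in s.
With the tool pointing down it reaches from about 0.225 to 0.875 m from the base axis. Payload 3.4 kg.
Tool frame: the origin (TCP) lies between the finger pads; the fingertips stand 8 mm ahead of it and the grasp point (between the pads) lies 11 mm behind it; z points along the fingers, y is the line along which they close (so a half turn about z gives the same grasp; the last joint's range is limited). The gripper opens to 85 mm and grips with 20 to 120 N. Pads are 22 mm wide; open, the fingers measure 114 mm over their backs; the gripper's body (76 mm by 85 mm) begins 54 mm behind the grasp point. The pads swing forward as they close: fully open they stand 13 mm farther back than shut.
Start: joints at [-0.121, 0.276, 1.505, -0, 1.361, -0.121], TCP at [0.575, -0, 0.239] pointing down, gripper open.
Joint ranges: [-2.89, 2.89], [-0.75, 2.08], [0.22, 2.7], [-1.18, 4.32], [0.11, 2.71], [-2.7, 2.7]. Speed limits (rad/s): [2.57, 2.57, 3.14, 3.14, 3.14, 3.14].

### API

Orientations are given as a unit quaternion [w, x, y, z].
In Python, from rig import manip gives the robot as it stands.
- The arm moves only by the tool move_arm, never from a script. Its argument "deltas" is a list that holds one entry, the list of rows, each a list of 5 numbers: the shift along the tool's x, y, z normalised to -1 to 1, where 1 is 80 cm, then the turn about the tool's z normalised to -1 to 1, where 1 is 120 degrees, then the closure, from -1 (fully open) to 1 (shut). In form: [[[tx, ty, tz, twist, grip], ...]]. A call has 1 to 12 rows; each row is the pose to reach, as a shift and turn from the pose commanded when the call began, along the tool's axes at that moment; what a row does not reach only later rows make up. A row lasts 1/10 s, in which the tool goes at most 50 mm and 8.59 degrees, less where a joint would pass 70% of its speed; a pose out of reach is approached as far as the arm can. A call with a number of a shift or a turn outside -1 to 1 is refused whole. A call with a gripper value outside its range is refused whole. The fingers move at their own pace and stop on an object; "squeeze" is the grip in N (left out, the last holds). Time passes only in rows, so rows that repeat a pose let the fingers close. It gives the time, the measured TCP pose, the force, the opening and the grip force at its end, in the units of the state.
- manip.get_state(): the state, without advancing time (a new reading comes with each control period).
- manip.get_image(name): name is "scene" or "side" or "wrist"; returns the picture (480x640x3 uint8, red, green, blue); there is no depth.
- manip.camera_params(name): a dict with "fx", "fy", "cx", "cy" (pixels), "R" (3x3) and "t" (3): a world point X has camera coordinates R X + t; the wrist camera has in their place "tool_from_camera" (4x4, takes a point from camera to tool coordinates, whose origin is the TCP and whose axes are the flange's). Camera axes: x right, y down, z forward; pixel columns grow to the right and rows downward; lengths in m; the calibration is good to about 2 mm. The wrist camera is an equidistant fisheye: a pixel r from the principal point sees the ray r / f radians off the axis. A picture is of the moment at which its call begins: read the wrist's pose just before it. camera_params takes no time and is no camera call.
- manip.sign_off(): hands the job in; it is judged then, once.
The state is a dict: "clock": time; "qpos": joint angles; "qd": joint speeds; "effort": joint torques, N m; "position": TCP position; "ee_rot": TCP orientation; "contact_force": force on the tool from outside, world axes, zero at the start; "moment": the same for the moment, N m; "width": finger opening in m; "gripper_force": force on a finger pad.
Only numpy, scipy, OpenCV 4.12 (cv2) and the standard library are available. Lean on these libraries where they do the work, as an engineer would, in place of code of your own. Each camera call takes 0.05 s, during which the arm holds its last target. There are 200 camera calls.

## Working session

There is one attempt and no reset: what is moved stays moved. The work goes in short steps, Python scripts to look and compute and a tool call to move; the robot and the scene stay as the last step left them, time stands still between calls to the robot, and variables do not carry over. Pictures are saved under pics/ and viewed, at most 14 in all, crops included, and the job is handed in when it is done.

Besides the shell and the picture viewer there is one more tool, called after "Emit:" as name([rows], argument=value, ...), one row to a line, values as JSON. move_arm: Moves the arm, as the interface text tells. Scaled input: -1 to 1 covers 80 cm each way for a shift and 120 degrees each way for a turn. Its arguments: {"type":"object","properties":{"deltas":{"type":"array","items":{"type":"array","items":{"type":"array","items":{"type":"number","minimum":-1,"maximum":1}}}},"squeeze":{"type":"number"}},"required":["deltas"]}

```bash
ls; mkdir -p pics
python3 - <<'E'
from rig import manip
import cv2,json
for n in ("scene","side"):
    im=manip.get_image(n); cv2.imwrite(f"pics/{n}0.png",im[:,:,::-1])
for n in ("scene","side","wrist"): print(n,manip.camera_params(n))
print(manip.get_state())
E
```

```text
pics
scene {'fx': 519.5372082149481, 'fy': 519.5372082149481, 'cx': 308.4030558031101, 'cy': 241.79476721005028, 'R': array([[-0.67770185,  0.73533278,  0.00243096],
       [ 0.53243637,  0.49298205, -0.68809898],
       [-0.50718016, -0.46503162, -0.72561276]]), 't': array([ 0.44200126, -0.26016175,  1.54741089])}
side {'fx': 446.4773903508419, 'fy': 446.4773903508419, 'cx': 319.3992649911557, 'cy': 237.88403115137007, 'R': array([[ 0.96475751, -0.26288461, -0.01160303],
       [-0.21105324, -0.74670076, -0.63078879],
       [ 0.15716068,  0.61100708, -0.77586782]]), 't': array([-0.56786841,  0.09680474,  0.91908588])}
wrist {'fx': 371.64829954431775, 'fy': 371.64829954431775, 'cx': 323.80941607767903, 'cy': 237.86415065646742, 'tool_from_camera': array([[-1.77829162e-04, -9.61164432e-01, -2.75976271e-01,
         7.08609256e-02],
       [ 9.99999869e-01, -3.03623845e-04,  4.13090956e-04,
         4.78686577e-04],
       [-4.80841310e-04, -2.75976161e-01,  9.61164360e-01,
        -1.34041690e-01],
       [ 0.00000000e+00,  0.00000000e+00,  0.00000000e+00,
         1.00000000e+00]])}
{'clock': 0.1, 'qpos': array([-1.21007868e-01,  2.76561189e-01,  1.50598745e+00, -9.11445100e-06,
        1.36071706e+00, -1.20982611e-01]), 'qd': array([-0.00084694, -0.00141077, -0.00158568, -0.00079678,  0.00025384,
        0.00030713]), 'effort': array([ 1.55745878e-03, -4.17697620e+01, -2.46405226e+01, -1.74112388e-04,
        5.80947395e-03,  2.85749664e-07]), 'position': array([5.74548928e-01, 4.17366391e-05, 2.38517023e-01]), 'ee_rot': array([-6.55835332e-04,  7.07114789e-01,  7.07098279e-01, -5.19300077e-04]), 'contact_force': array([0.11026494, 0.01287105, 0.60796434]), 'moment': array([-0.02022757,  0.01224543, -0.04998439]), 'gripper_force': 0.0, 'width': 0.0855014682358388}
```

View pics/scene0.png

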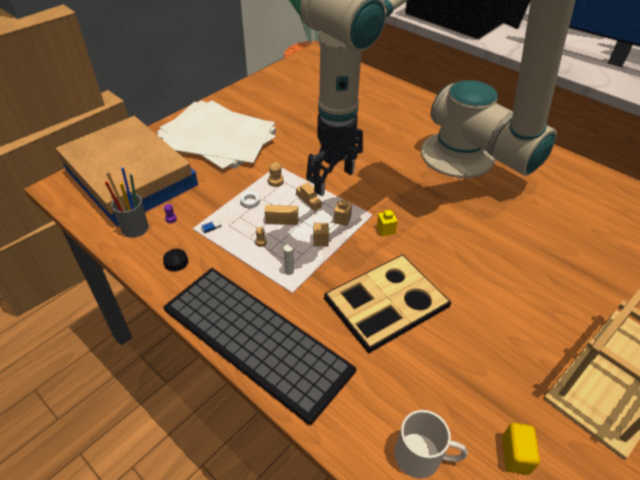

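View pics/side0.png

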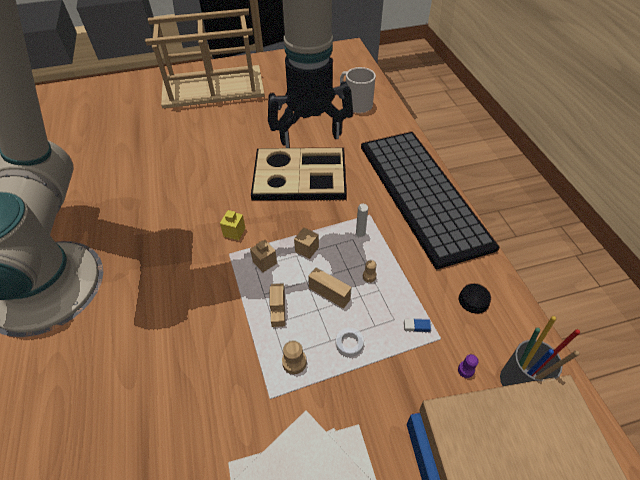

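The side view shows these candidates:
- Large finial (294,357), small finial (370,270), with the purple look-alike at (468,365).
- Tenon post (263,253), versus the plain block (307,242) and the yellow post (233,225).
- Stepped rail (278,305), versus the plain bar (330,287).

The tray is at (300,173). I'll check the choices in a close crop with measured contours.

```bash
cat > h.py <<'E'
import numpy as np,cv2
from rig import manip
from scipy.spatial.transform import Rotation as Ro
def ray(name,px,st=None):
    P=manip.camera_params(name); px=np.atleast_2d(np.array(px,float))
    x=(px[:,0]-P['cx'])/P['fx']; y=(px[:,1]-P['cy'])/P['fy']
    if name!='wrist':
        d=np.c_[x,y,np.ones(len(x))]@P['R']; return -P['R'].T@P['t'],d
    r=np.hypot(x,y)+1e-12; d=np.c_[np.sin(r)*x/r,np.sin(r)*y/r,np.cos(r)]
    T=P['tool_from_camera']; w,a,b,c=st['ee_rot']; R=Ro.from_quat([a,b,c,w]).as_matrix()
    return st['position']+R@T[:3,3], d@T[:3,:3].T@R.T
def plane(name,px,z,st=None):
    o,d=ray(name,px,st); return o+d*((z-o[2])/d[:,2])[:,None]
def tri(n1,p1,n2,p2):
    o1,d1=ray(n1,p1);o2,d2=ray(n2,p2);d1=d1[0];d2=d2[0]
    s=np.linalg.lstsq(np.c_[d1,-d2],o2-o1,rcond=None)[0]
    return (o1+s[0]*d1+o2+s[1]*d2)/2, np.linalg.norm(o1+s[0]*d1-o2-s[1]*d2)
E
python3 - <<'E'
from h import *
s=cv2.imread('pics/side0.png'); c=cv2.imread('pics/scene0.png')
a=cv2.resize(s[135:400,215:445],None,fx=2.2,fy=2.2,interpolation=cv2.INTER_CUBIC)[:580]
cv2.imwrite('pics/crop1.png',a)
# wood on board (side)
hsv=cv2.cvtColor(s,cv2.COLOR_BGR2HSV)
board=((hsv[:,:,1]<60)).astype(np.uint8); board[:200]=0;board[400:]=0;board[:,:225]=0;board[:,445:]=0
n,l,st,_=cv2.connectedComponentsWithStats(board); k=1+st[1:,4].argmax()
hull=cv2.convexHull(np.argwhere(l==k)[:,::-1].astype(np.int32)); m=np.zeros(l.shape,np.uint8); cv2.fillConvexPoly(m,hull,1)
w=(m>0)&(hsv[:,:,1]>80)&(hsv[:,:,0]<30)
n,l,st,ce=cv2.connectedComponentsWithStats(w.astype(np.uint8))
for i in range(1,n):
    if st[i,4]>60: print(st[i],ce[i].round(), plane('side',ce[i],0.025).round(3))
# tray hollows black & tray
for nm,im,(x0,y0,x1,y1) in (('side',s,(248,145,350,203)),('scene',c,(322,252,455,350))):
    dk=np.zeros(im.shape[:2],np.uint8); dk[y0:y1,x0:x1]=(im[y0:y1,x0:x1].max(2)<60)
    n,l,st,ce=cv2.connectedComponentsWithStats(dk)
    for i in range(1,n):
        if st[i,4]>50: print(nm,st[i],ce[i].round(1),plane(nm,ce[i],0.008).round(3))
E
```

```text
[ 240  204  120   68 1843] [298. 239.] [[ 0.529 -0.044  0.025]]
[367 207  43  75 151] [385. 240.] [[ 0.708 -0.098  0.025]]
[363 261  13  22 223] [370. 272.] [[ 0.649 -0.166  0.025]]
[309 268  42  40 946] [329. 287.] [[ 0.56  -0.18   0.025]]
[269 284  16  43 599] [277. 305.] [[ 0.453 -0.191  0.025]]
[282 341  25  33 624] [293. 358.] [[ 0.459 -0.304  0.025]]
side [251 148  95  53 761] [300. 192.] [[0.57  0.109 0.008]]
side [267 154  23  13 230] [278.1 160. ] [[0.544 0.236 0.008]]
side [302 155  39   9 307] [320.6 159.5] [[0.649 0.208 0.008]]
side [310 175  23  14 295] [320.7 181.8] [[0.627 0.129 0.008]]
side [268 177  18  10 130] [276.4 181.9] [[0.523 0.158 0.008]]
scene [387 271  17  11 143] [394.7 276.2] [[0.514 0.147 0.008]]
scene [343 285  29  23 354] [356.8 295.9] [[0.619 0.118 0.008]]
scene [405 291  25  18 351] [417.2 299.7] [[0.535 0.224 0.008]]
scene [325 294 125  56 627] [380.4 324.9] [[0.646 0.205 0.008]]
scene [358 307  42  30 567] [378.4 321.3] [[0.641 0.196 0.008]]
```

View pics/crop1.png

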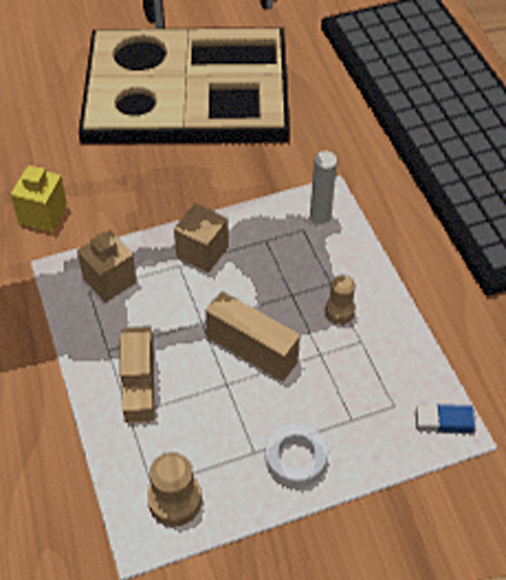

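The crop confirms the choices. The post with the tenon is at crop (108,265), next to the flat block at (200,237). The stepped rail is at (137,372), and the plain bar at (252,335) has no steps. Next I'll take a wrist view from the start pose, which should cover both the board and the tray.

Run:
```python
from h import *
st=manip.get_state(); im=manip.get_image('wrist'); cv2.imwrite('pics/w0.png',im[:,:,::-1])
import pickle; pickle.dump(st,open('w0.pkl','wb'))
```

```text
(no output)
```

View pics/w0.png

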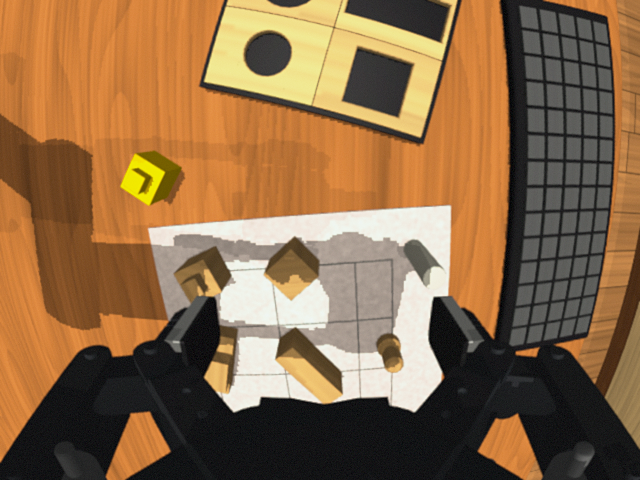

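The wrist view shows the small round hollow at (268,53), the square one at (378,82) and the oblong one at (398,15). The block is at (292,268) and the post at (203,275).

Run:
```python
from h import *
import pickle; st=pickle.load(open('w0.pkl','rb'))
p=lambda n,px,z,s=None: plane(n,px,z,s).round(4).tolist()
print('tray corner',p('wrist',[[203,87],[422,141]],.013,st))
w=cv2.imread('pics/w0.png'); dk=(w.max(2)<75).astype(np.uint8)
dk[120:]=0
n,l,s,ce=cv2.connectedComponentsWithStats(dk)
for i in range(1,n):
    if s[i,4]>300:
        c=max(cv2.findContours((l==i).astype(np.uint8),0,1)[0],key=len)
        q=plane('wrist',c.reshape(-1,2),.011,st)[:,:2]
        print(s[i],cv2.minAreaRect((q*1000).astype(np.float32)))
for nm,px,z in (('LF',(293.2,346.4),.063),('SF',(370.9,264),.052),('post',(261.8,242.7),.065),('rail',(277.3,291.8),.049)): print(nm,p('side',px,z))
for nm,px,z in (('LF',(275,168),.063),('SF',(261,231),.052),('post',(344,206),.065)): print(nm,p('scene',px,z))
```

```text
tray corner [[0.4561, 0.1219, 0.013], [0.6709, 0.0663, 0.013]]
[200   0 158 120 985] ((513.4583740234375, 120.93155670166016), (80.89222717285156, 182.07801818847656), 45.39157485961914)
[ 346    0  103   41 2554] ((647.5517578125, 201.57778930664062), (39.95393371582031, 97.5841064453125), 75.01277923583984)
[427   0  34 120 329] ((694.5260009765625, 153.61239624023438), (135.39117431640625, 3.2385637760162354), 74.5815658569336)
[ 500    0  115  120 5714] ((841.46533203125, 170.76690673828125), (156.65467834472656, 140.6476593017578), 3.4651947021484375)
[ 246   33   44   42 1476] ((520.4085083007812, 152.1268310546875), (42.113773345947266, 42.5429573059082), 0.2528843879699707)
[ 343   48   69   68 3044] ((626.4563598632812, 123.35440826416016), (54.402339935302734, 54.971431732177734), 74.91130828857422)
LF [[0.4612, -0.3009, 0.063]]
SF [[0.6489, -0.1666, 0.052]]
post [[0.4512, -0.0658, 0.065]]
rail [[0.4582, -0.1778, 0.049]]
LF [[0.4675, -0.2929, 0.063]]
SF [[0.6515, -0.1561, 0.052]]
post [[0.4587, -0.0579, 0.065]]
```

Emit:
move_arm([
  [[-0.3725,-0.14,0.11,0,-1],[-0.3725,-0.14,0.11,0,-1],[-0.3725,-0.14,0.11,0,-1],[-0.3725,-0.14,0.11,0,-1],[-0.3725,-0.14,0.11,0,-1],[-0.3725,-0.14,0.11,0,-1],[-0.3725,-0.14,0.11,0,-1],[-0.3725,-0.14,0.11,0,-1],[-0.3725,-0.14,0.11,0,-1],[-0.3725,-0.14,0.11,0,-1],[-0.3725,-0.14,0.11,0,-1]],
], squeeze=30)

```text
clock: 1.25
position: [0.4637, -0.2969, 0.1517]
ee_rot: [0.0, 0.707, 0.708, 0.0]
contact_force: [-0.3, -0.5, -0.1]
width: 0.0852
gripper_force: 0.0
```

```bash
cat > look.py <<'E'
from h import *
import pickle,sys
n=sys.argv[1]; st=manip.get_state(); im=manip.get_image('wrist')[:,:,::-1]; cv2.imwrite(f'pics/{n}.png',im); pickle.dump(st,open(f'{n}.pkl','wb'))
print(st['clock'],st['position'].round(4),st['ee_rot'].round(4),st['contact_force'].round(1),st['width'])
h=cv2.cvtColor(np.ascontiguousarray(im),cv2.COLOR_BGR2HSV); m=((h[:,:,0]<28)&(h[:,:,1]>70)&(h[:,:,2]>60)).astype(np.uint8)
k,l,s,ce=cv2.connectedComponentsWithStats(m)
for i in range(1,k):
    if s[i,4]>400: print(s[i].tolist(),ce[i].round(1))
E
python3 look.py w1
```

```text
1.25 [ 0.4637 -0.2969  0.1517] [3.000e-04 7.065e-01 7.077e-01 2.000e-04] [-0.3 -0.5 -0.1] 0.08515390934183859
[0, 0, 640, 463, 127076] [233.1 214.6]
[403, 13, 112, 119, 6411] [458.3  75.2]
[280, 16, 59, 119, 4624] [308.   74.3]
[531, 54, 54, 36, 1412] [557.1  71. ]
[288, 206, 58, 72, 3309] [315.9 241. ]
[602, 388, 38, 62, 1190] [626.5 410.4]
[105, 412, 66, 68, 2458] [135.8 448.5]
[481, 412, 62, 68, 2418] [512.3 447.9]
```

View pics/w1.png

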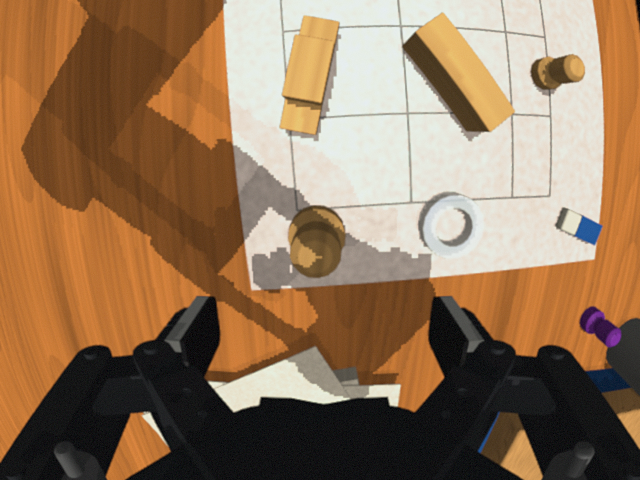

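The wrist view shows the large finial's foot centred near (316,234) and its head near (316,253). The rail runs from (320,20) to (300,133) and the small finial is at (557,71).

Run:
```python
from h import *
import pickle; st=pickle.load(open('w1.pkl','rb'))
for nm,px,z in (('LFfoot',(316.5,234.5),.019),('LFhead',(316,254),.06),('SFhead',(571,69),.05),('SFfoot',(543,73),.014),('railtopmid corners',(304.5,38),.049),('b',(337,46),.049),('c',(323,103),.049),('d',(283.5,95),.049)): print(nm,plane('wrist',px,z,st).round(4))
```

```text
LFfoot [[ 0.4589 -0.3     0.019 ]]
LFhead [[ 0.4593 -0.3016  0.06  ]]
SFhead [[ 0.6447 -0.1651  0.05  ]]
SFfoot [[ 0.6419 -0.1647  0.014 ]]
railtopmid corners [[ 0.452  -0.1634  0.049 ]]
b [[ 0.4724 -0.1689  0.049 ]]
c [[ 0.4637 -0.2063  0.049 ]]
d [[ 0.4389 -0.2008  0.049 ]]
```

Emit:
move_arm([
  [[-0.004,-0.005,0.05,0,-1],[-0.004,-0.005,0.1,0,-1],[-0.004,-0.005,0.1425,0,-1],[-0.004,-0.005,0.1425,0,-1],[-0.004,-0.005,0.1425,0,0],[-0.004,-0.005,0.1425,0,1],[-0.004,-0.005,0.1425,0,1],[-0.004,-0.005,0.1425,0,1],[-0.004,-0.005,0.1425,0,1],[-0.004,-0.005,0.1425,0,1],[-0.004,-0.005,0.1425,0,1]],
], squeeze=30)

```text
clock: 2.4
position: [0.46, -0.302, 0.0392]
ee_rot: [0.002, 0.707, 0.707, 0.0]
contact_force: [-0.2, -0.4, 7.1]
width: 0.0333
gripper_force: 29.5
```

Emit:
move_arm([
  [[0,0,-0.05,0,1],[0,0,-0.11,0,1],[0,0,-0.15,0,1],[0.664,0.104,-0.15,0,1],[0.664,0.104,-0.15,0,1],[0.664,0.104,-0.15,0,1],[0.664,0.104,-0.15,0,1],[0.664,0.104,-0.15,0,1],[0.664,0.104,-0.15,0,1],[0.664,0.104,-0.15,0,1],[0.664,0.104,-0.15,0,1],[0.664,0.104,-0.15,0,1]],
])

```text
clock: 3.6
position: [0.5287, 0.1454, 0.158]
ee_rot: [0.0, 0.707, 0.707, 0.0]
contact_force: [0.9, -0.1, -0.5]
width: 0.033
gripper_force: 30.4
```

```bash
python3 look.py w2
```

```text
3.6 [0.5287 0.1454 0.158 ] [5.000e-04 7.071e-01 7.071e-01 5.000e-04] [ 0.9 -0.1 -0.5] 0.0330263396826896
[0, 0, 640, 480, 194524] [276.9 178.5]
[587, 361, 53, 119, 2944] [622.9 439.9]
[151, 424, 46, 40, 443] [177.3 442.3]
```

View pics/w2.png

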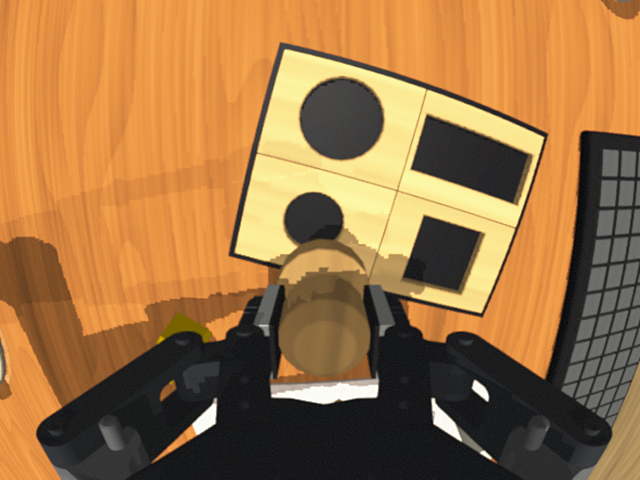

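The finial is held upright. The large hollow is at (342,118), the tray seam crossing at (398,190) and the oblong hollow at (472,159). The arm was still moving when this was taken.

Run:
```python
from h import *
import pickle; st=pickle.load(open('w2.pkl','rb'))
w=cv2.imread('pics/w2.png'); dk=(w.max(2)<75).astype(np.uint8); dk[290:]=0
n,l,s,ce=cv2.connectedComponentsWithStats(dk)
for i in range(1,n):
    if 500<s[i,4]<9000:
        c=max(cv2.findContours((l==i).astype(np.uint8),0,1)[0],key=len).reshape(-1,2)
        q=plane('wrist',c,.012,st)[:,:2]*1000
        print(s[i,:4],cv2.minAreaRect(q.astype(np.float32)))
print(plane('wrist',[398,190],.016,st))
```

```text
[230  44 317 246] ((585.0303955078125, 174.26820373535156), (172.08058166503906, 228.85711669921875), 74.9345474243164)
[301  79  82  80] ((542.38134765625, 228.11544799804688), (60.329139709472656, 59.886749267578125), 45.69853210449219)
[412 116 116  87] ((647.6376953125, 199.73468017578125), (42.94808578491211, 94.71034240722656), 74.8224105834961)
[567 131  73 159] ((817.849365234375, 155.75198364257812), (115.0786361694336, 164.7205047607422), 3.441206455230713)
[285 193  58  51] ((521.1653442382812, 152.46176147460938), (44.58305740356445, 38.821136474609375), 7.629631042480469)
[403 216  77  74] ((626.6366577148438, 121.50018310546875), (53.83892059326172, 52.43775177001953), 74.92362976074219)
[[0.5857921 0.1748082 0.016    ]]
```

Emit:
move_arm([
  [[0.1025,0.0185,0,0,1],[0.1025,0.0185,0,0,1],[0.1025,0.0185,0.05,0,1],[0.1025,0.0185,0.1,0,1],[0.1025,0.0185,0.119,0,1],[0.1025,0.0185,0.119,0,1],[0.1025,0.0185,0.119,0,1]],
])

```text
clock: 4.35
position: [0.544, 0.2253, 0.0627]
ee_rot: [0.0, 0.707, 0.707, 0.0]
contact_force: [-0.1, 0.2, -1.2]
width: 0.0328
gripper_force: 30.4
```

Emit:
move_arm([
  [[0.002,0,0.01,0,1],[0.002,0,0.02,0,1],[0.002,0,0.026,0,1],[0.002,0,0.026,0,1],[0.002,0,0.026,0,1]],
])

```text
clock: 4.85
position: [0.5445, 0.2275, 0.046]
ee_rot: [0.001, 0.707, 0.707, 0.002]
contact_force: [-6.3, -2.5, 24.5]
width: 0.033
gripper_force: 32.8
```

Emit:
move_arm([
  [[0,0,-0.004,0,1],[0,0,-0.004,0,1]],
])

```text
clock: 5.05
position: [0.5444, 0.2272, 0.0461]
ee_rot: [0.001, 0.707, 0.707, 0.001]
contact_force: [-2.5, -1.7, 11.9]
width: 0.0329
gripper_force: 31.5
```

Run:
```python
from h import *
a=manip.get_image('side')[:,:,::-1][90:220,220:380]; b=manip.get_image('scene')[:,:,::-1][220:350,320:480]
w=manip.get_image('wrist')[:,:,::-1][150:450,150:500]
v=np.hstack([np.vstack([cv2.resize(x,(400,300),interpolation=2) for x in (a,b)]),np.vstack([cv2.resize(w,(400,343)),np.zeros((257,400,3),np.uint8)])]); cv2.imwrite('pics/p1.png',v)
```

```text
(no output)
```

View pics/p1.png

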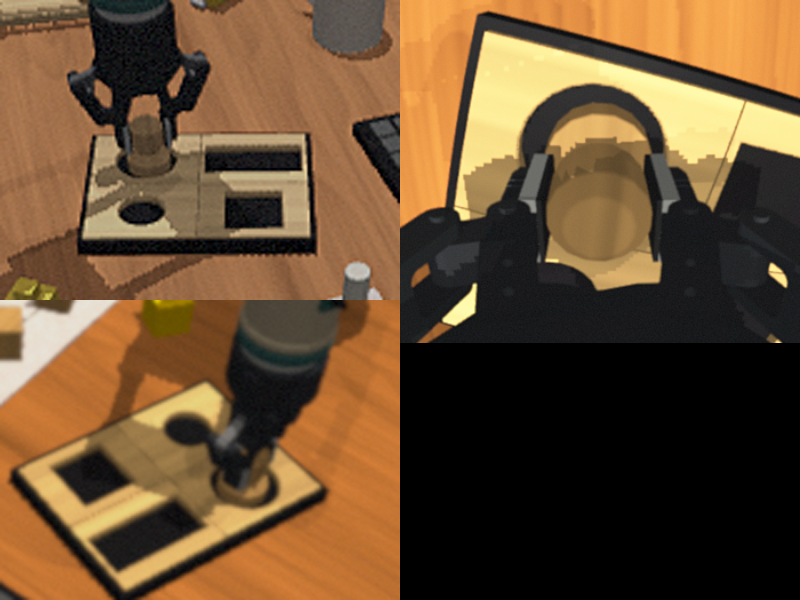

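The finial sits inside the large hollow in all three views, so I'm releasing it.

Emit:
move_arm([
  [[0,0,-0.003,0,0.5],[0,0,-0.003,0,-1],[0,0,-0.003,0,-1],[0,0,-0.003,0,-1],[0,0,-0.003,0,-1],[0,0,-0.05,0,-1],[0,0,-0.1,0,-1],[0,0,-0.14,0,-1]],
])

```text
clock: 6.0
position: [0.5438, 0.2271, 0.1582]
ee_rot: [0.0, 0.707, 0.707, 0.0]
contact_force: [0.3, -0.6, -0.8]
width: 0.0853
gripper_force: 0.0
```

Emit:
move_arm([
  [[-0.49,0.125,0,0,-1],[-0.49,0.125,0,0,-1],[-0.49,0.125,0,0,-1],[-0.49,0.125,0,0,-1],[-0.49,0.125,0,0,-1],[-0.49,0.125,0,0,-1],[-0.49,0.125,0,0,-1],[-0.49,0.125,0,0,-1],[-0.49,0.125,0,0,-1],[-0.49,0.125,0,0,-1],[-0.49,0.125,0,0,-1],[-0.49,0.125,0,0,-1]],
])

```text
clock: 7.2
position: [0.643, -0.1632, 0.1565]
ee_rot: [-0.001, 0.707, 0.708, 0.0]
contact_force: [0.3, -0.2, -0.3]
width: 0.0856
gripper_force: 0.0
```

```bash
python3 look.py w3
python3 - <<'E'
from h import *
v=np.hstack([cv2.imread('pics/w3.png'),]); 
a=cv2.resize(manip.get_image('side')[:,:,::-1][130:210,240:360],(160*2,213),interpolation=2)
cv2.imwrite('pics/w3b.png',np.vstack([v[:400],np.hstack([a[:200],np.zeros((200,320,3),np.uint8)])]))
E
```

```text
7.2 [ 0.643  -0.1632  0.1565] [-5.000e-04  7.065e-01  7.077e-01  1.000e-04] [ 0.3 -0.2 -0.3] 0.08555329881685815
[0, 0, 640, 463, 89754] [307.9 187.9]
[143, 55, 85, 74, 3742] [184.2  94.1]
[158, 198, 109, 114, 5966] [213.4 253. ]
[77, 200, 52, 100, 4124] [104.5 249.9]
[314, 208, 35, 47, 1314] [331.4 230.4]
[220, 396, 41, 17, 434] [240.5 402.3]
[119, 411, 49, 36, 871] [139.9 427.1]
[490, 411, 53, 69, 1590] [517.8 442.8]
```

View pics/w3b.png

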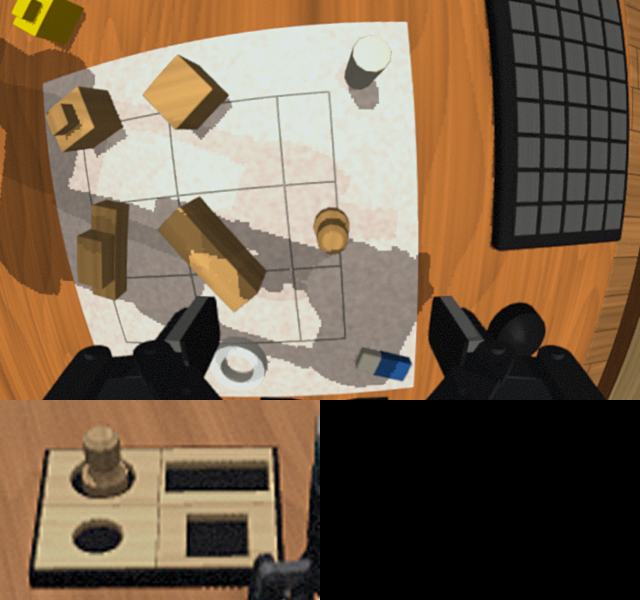

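The large finial stands in its hollow. The small finial is at (332,228). The plain bar's nearest corner, around (265,267), is close to where the left finger will come down, so I'll compute that clearance. The post (85,120) and rail (103,250) are visible too.

Run:
```python
from h import *
import pickle; st=pickle.load(open('w3.pkl','rb'))
for nm,px,z in (('SFfoot',(331.5,225.5),.014),('SFhead',(332,236.5),.048),('bar',[(265,267),(235,309),(198,197)],.049),('post top',[(82,86),(107,92),(50,118),(80,152),(121,125)],.049),('tenon',(65,120),.065),('rail mid top',[(80,232),(112,236),(78,283),(107,289)],.049)): print(nm,plane('wrist',px,z,st)[:,:2].round(4).tolist())
```

```text
SFfoot [[0.6494, -0.1618]]
SFhead [[0.6491, -0.1609]]
bar [[0.6024, -0.1829], [0.5779, -0.2165], [0.5575, -0.1327]]
post top [[0.4641, -0.0448], [0.4877, -0.0529], [0.4298, -0.0647], [0.4601, -0.0948], [0.4996, -0.0786]]
tenon [[0.4593, -0.0701]]
rail mid top [[0.4511, -0.1571], [0.4827, -0.1604], [0.4383, -0.2011], [0.4686, -0.2048]]
```

Emit:
move_arm([
  [[0.0015,0.0075,0.0,0,-0.2],[0.0015,0.0075,0.06,0,-0.2],[0.0015,0.0075,0.11,0,-0.2],[0.0015,0.0075,0.157,0,-0.2],[0.0015,0.0075,0.157,0,-0.2],[0.0015,0.0075,0.157,0,0.2],[0.0015,0.0075,0.157,0,1],[0.0015,0.0075,0.157,0,1],[0.0015,0.0075,0.157,0,1],[0.0015,0.0075,0.157,0,1]],
], squeeze=25)

```text
clock: 8.3
position: [0.6509, -0.1643, 0.0331]
ee_rot: [0.002, 0.707, 0.707, 0.001]
contact_force: [-1.0, 1.3, 6.1]
width: 0.0215
gripper_force: 24.9
```

Emit:
move_arm([
  [[0,0,-0.05,0,1],[0,0,-0.1,0,1],[0,0,-0.15,0,1],[0.389,-0.159,-0.15,0,1],[0.389,-0.159,-0.15,0,1],[0.389,-0.159,-0.15,0,1],[0.389,-0.159,-0.15,0,1],[0.389,-0.159,-0.15,0,1],[0.389,-0.159,-0.15,0,1],[0.389,-0.159,-0.15,0,1],[0.389,-0.159,-0.15,0,1],[0.389,-0.159,-0.15,0,1]],
])

```text
clock: 9.5
position: [0.522, 0.1478, 0.1513]
ee_rot: [0.001, 0.706, 0.708, 0.0]
contact_force: [-0.0, -0.1, 0.2]
width: 0.0209
gripper_force: 25.2
```

Emit:
move_arm([
  [[0,0,0.05,0,1],[0,0,0.09,0,1],[0,0,0.115,0,1],[0,0,0.115,0,1],[0,0,0.115,0,1]],
])

```text
clock: 10.0
position: [0.5232, 0.1463, 0.0591]
ee_rot: [0.0, 0.708, 0.707, 0.0]
contact_force: [0.5, -0.1, -0.6]
width: 0.0213
gripper_force: 25.2
```

Emit:
move_arm([
  [[0.001,0,0.01,0,1],[0.001,0,0.018,0,1],[0.001,0,0.022,0,1],[0.001,0,0.0255,0,1],[0.001,0,0.0255,0,1]],
])

```text
clock: 10.5
position: [0.5207, 0.1482, 0.0399]
ee_rot: [-0.001, 0.707, 0.707, -0.001]
contact_force: [-5.5, -0.1, 12.2]
width: 0.0207
gripper_force: 24.0
```

Emit:
move_arm([
  [[0,0,-0.002,0,0.6],[0,0,-0.002,0,0.2],[0,0,-0.002,0,-0.2],[0,0,-0.002,0,-0.2],[0,0,-0.002,0,-0.2],[0,0,-0.05,0,-0.2],[0,0,-0.1,0,-0.2],[0,0,-0.14,0,-0.2]],
])

```text
clock: 11.3
position: [0.5227, 0.1482, 0.1522]
ee_rot: [0.0, 0.707, 0.707, 0.0]
contact_force: [1.4, -0.1, 0.3]
width: 0.0511
gripper_force: 0.0
```

Run:
```python
from h import *
a=manip.get_image('wrist')[:,:,::-1]; b=manip.get_image('scene')[:,:,::-1][240:350,310:470]
cv2.imwrite('pics/p2.png',np.vstack([a[:400],np.hstack([cv2.resize(b,(290,200),interpolation=2),np.zeros((200,350,3),np.uint8)])]))
```

```text
(no output)
```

View pics/p2.png

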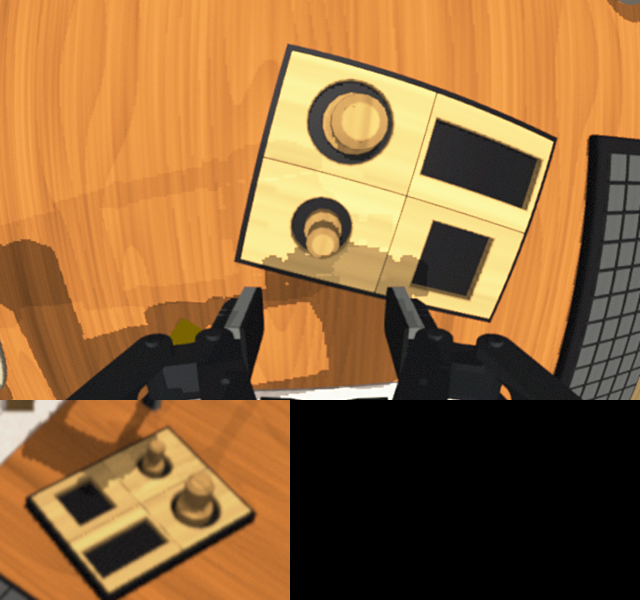

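Both finials stand in their hollows, the large one at (350,120) and the small one at (322,228). Now the post.

Emit:
move_arm([
  [[-0.27,-0.081,0,0,-0.5],[-0.27,-0.081,0,0,-0.5],[-0.27,-0.081,0,0,-0.5],[-0.27,-0.081,0,0,-0.5],[-0.27,-0.081,0,0,-0.5],[-0.27,-0.081,0,0,-0.5],[-0.27,-0.081,0,0,-0.5],[-0.27,-0.081,0,0,-0.5]],
])

```text
clock: 12.2
position: [0.4575, -0.067, 0.1501]
ee_rot: [-0.0, 0.707, 0.707, 0.0]
contact_force: [0.6, -0.5, 0.2]
width: 0.0642
gripper_force: 0.0
```

```bash
python3 look.py w4
```

```text
12.2 [ 0.4575 -0.067   0.1501] [-5.000e-04  7.069e-01  7.073e-01  1.000e-04] [ 0.6 -0.5  0.2] 0.06422134829983253
[0, 0, 640, 480, 153827] [267.5 156.5]
[400, 185, 83, 82, 3662] [441.5 224.2]
[274, 198, 74, 81, 3744] [310.7 238.5]
[296, 310, 49, 94, 3125] [321.3 358. ]
[233, 339, 28, 68, 968] [246.7 377.8]
[124, 401, 73, 77, 2466] [163.4 436.6]
[474, 442, 50, 36, 783] [502.8 457.7]
```

View pics/w4.png

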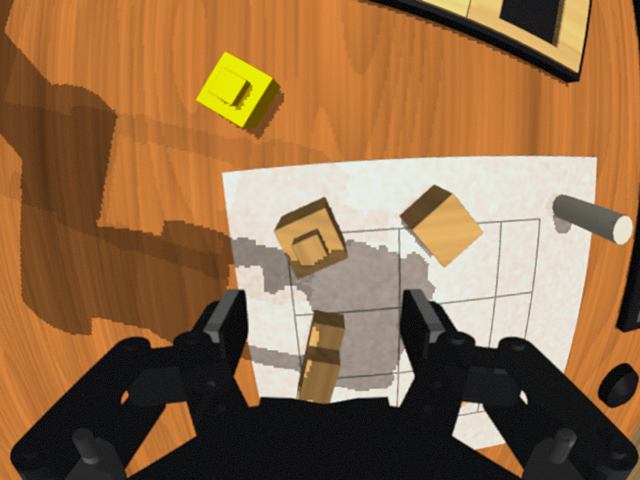

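The post with its tenon is at (311,240), the block at (441,225) and the rail at (322,357). The yellow look-alike at (237,90) stays where it is.

Run:
```python
from h import *
import pickle; st=pickle.load(open('w4.pkl','rb'))
im=cv2.imread('pics/w4.png'); c=im[180:295,262:362]; g=cv2.cvtColor(c,cv2.COLOR_BGR2GRAY)
sg=cv2.createLineSegmentDetector().detect(cv2.resize(g,None,fx=3,fy=3,interpolation=2))[0][:,0]/3+[262,180,262,180]
for s in sg:
    a,b=plane('wrist',s.reshape(2,2),.049,st)[:,:2]; d=b-a
    if np.hypot(*d)>.012: print(s.round(0),a.round(4),b.round(4),round(np.hypot(*d)*1e3),round(np.degrees(np.arctan2(d[1],d[0]))%90,1))
print(plane('wrist',[[277,232],[299,277.5],[347,245]],.049,st).round(4).tolist(),plane('wrist',[311,248],.065,st).round(4))
```

```text
[330. 208. 341. 231.] [ 0.4622 -0.0433] [ 0.4691 -0.0589] 17 24.0
[273. 231. 282. 215.] [ 0.4247 -0.0588] [ 0.431  -0.0481] 12 59.7
[282. 216. 324. 197.] [ 0.4307 -0.0487] [ 0.4581 -0.0361] 30 24.6
[344. 249. 325. 208.] [ 0.4714 -0.071 ] [ 0.4588 -0.0433] 30 24.6
[327. 255. 317. 234.] [ 0.4602 -0.0758] [ 0.4535 -0.0608] 16 24.0
[294. 239. 317. 228.] [ 0.4383 -0.064 ] [ 0.4537 -0.0569] 17 24.7
[343. 231. 361. 230.] [ 0.4704 -0.0589] [ 0.4827 -0.058 ] 12 4.0
[324. 208. 275. 230.] [ 0.4581 -0.0436] [ 0.4259 -0.0583] 35 24.6
[316. 234. 292. 245.] [ 0.4532 -0.0609] [ 0.4371 -0.0684] 18 24.9
[290. 267. 292. 284.] [ 0.4351 -0.0839] [ 0.4362 -0.0968] 13 5.0
[290. 284. 287. 258.] [ 0.4346 -0.0966] [ 0.4332 -0.0776] 19 4.3
[348. 258. 311. 274.] [ 0.4742 -0.0774] [ 0.4496 -0.0887] 27 24.7
[282. 248. 273. 231.] [ 0.43   -0.0708] [ 0.4245 -0.0587] 13 24.6
[[0.4272, -0.0595, 0.049], [0.4411, -0.0917, 0.049], [0.4734, -0.0684, 0.049]] [[ 0.4501 -0.0655  0.065 ]]
```

Emit:
move_arm([
  [[-0.001,-0.009,0,-0.205,-0.5],[-0.001,-0.009,0,-0.205,-0.5],[-0.001,-0.009,0.02,-0.205,-0.5],[-0.001,-0.009,0.06,-0.205,-0.5],[-0.001,-0.009,0.11,-0.205,-0.5],[-0.001,-0.009,0.149,-0.205,-0.5],[-0.001,-0.009,0.149,-0.205,-0.5],[-0.001,-0.009,0.149,-0.205,0.0],[-0.001,-0.009,0.149,-0.205,1],[-0.001,-0.009,0.149,-0.205,1],[-0.001,-0.009,0.149,-0.205,1],[-0.001,-0.009,0.149,-0.205,1]],
], squeeze=30)

```text
clock: 13.45
position: [0.4515, -0.0689, 0.0327]
ee_rot: [0.002, 0.54, 0.841, 0.001]
contact_force: [0.2, 1.9, 7.8]
width: 0.0376
gripper_force: 32.0
```

Emit:
move_arm([
  [[0,0,-0.05,0,1],[0,0,-0.1,0,1],[0,0,-0.15,0,1],[0.124,0.2995,-0.15,0.33,1],[0.124,0.2995,-0.15,0.33,1],[0.124,0.2995,-0.15,0.33,1],[0.124,0.2995,-0.15,0.33,1],[0.124,0.2995,-0.15,0.33,1],[0.124,0.2995,-0.15,0.33,1],[0.124,0.2995,-0.15,0.33,1],[0.124,0.2995,-0.15,0.33,1],[0.124,0.2995,-0.15,0.33,1]],
])

```text
clock: 14.65
position: [0.6256, 0.1202, 0.1514]
ee_rot: [-0.0, 0.794, 0.608, -0.001]
contact_force: [0.6, -0.6, 0.0]
width: 0.0376
gripper_force: 31.1
```

Emit:
move_arm([
  [[0,0,0.05,0,1],[0,0,0.09,0,1],[0,0,0.115,0,1],[0,0,0.115,0,1],[0,0,0.115,0,1]],
])

```text
clock: 15.15
position: [0.6266, 0.1204, 0.06]
ee_rot: [0.0, 0.794, 0.608, 0.0]
contact_force: [0.1, 0.3, 0.2]
width: 0.0376
gripper_force: 31.1
```

Run:
```python
from h import *
a=manip.get_image('wrist')[:,:,::-1]; b=manip.get_image('scene')[:,:,::-1][240:350,310:470];c=manip.get_image('side')[:,:,::-1][110:220,230:390]
cv2.imwrite('pics/p3.png',np.vstack([a[:400],np.hstack([cv2.resize(b,(320,200),interpolation=2),cv2.resize(c,(320,200),interpolation=2)])]))
```

```text
(no output)
```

View pics/p3.png

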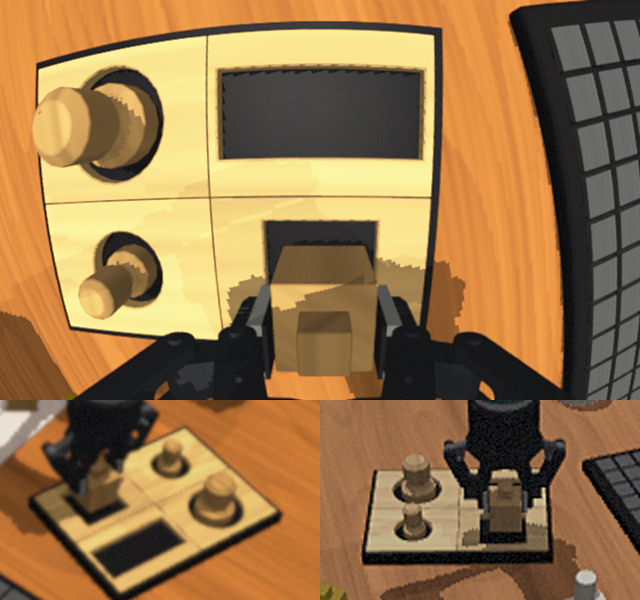

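The post is aligned with the square hollow, with its front edge at (320,285) over the hollow spanning columns 263–378. I'm lowering it now.

Emit:
move_arm([
  [[0,0,0.01,0,1],[0,0,0.018,0,1],[0,0,0.022,0,1],[0,0,0.0255,0,1],[0,0,0.0255,0,1]],
])

```text
clock: 15.8
position: [0.6263, 0.1213, 0.0408]
ee_rot: [-0.0, 0.793, 0.609, -0.0]
contact_force: [-3.6, -0.9, 11.9]
width: 0.0377
gripper_force: 32.6
```

Emit:
move_arm([
  [[0,0,-0.002,0,0.4],[0,0,-0.002,0,0.0],[0,0,-0.002,0,-0.4],[0,0,-0.002,0,-0.4],[0,0,-0.002,0,-0.4],[0,0,-0.05,0,-0.4],[0,0,-0.1,0,-0.4],[0,0,-0.14,0,-0.4]],
])

```text
clock: 16.6
position: [0.6273, 0.1214, 0.1527]
ee_rot: [0.0, 0.793, 0.609, 0.001]
contact_force: [1.1, -0.3, 0.4]
width: 0.0594
gripper_force: 0.0
```

Emit:
move_arm([
  [[-0.4226,-0.1067,0,0,-0.3],[-0.4226,-0.1067,0,0,-0.3],[-0.4226,-0.1067,0,0,-0.3],[-0.4226,-0.1067,0,0,-0.3],[-0.4226,-0.1067,0,0,-0.3],[-0.4226,-0.1067,0,0,-0.3],[-0.4226,-0.1067,0,0,-0.3],[-0.4226,-0.1067,0,0,-0.3],[-0.4226,-0.1067,0,0,-0.3],[-0.4226,-0.1067,0,0,-0.3]],
])

```text
clock: 17.6
position: [0.4573, -0.1824, 0.1509]
ee_rot: [-0.0, 0.793, 0.609, 0.0]
contact_force: [-0.1, 0.0, 0.3]
width: 0.0557
gripper_force: 0.0
```

```bash
python3 look.py w5
python3 - <<'E'
from h import *
import pickle; st=pickle.load(open('w5.pkl','rb'))
im=cv2.imread('pics/w5.png'); x0,y0=260,150; g=cv2.cvtColor(im[y0:330,x0:390],cv2.COLOR_BGR2GRAY)
sg=cv2.createLineSegmentDetector().detect(cv2.resize(g,None,fx=3,fy=3,interpolation=2))[0][:,0]/3+[x0,y0,x0,y0]
for s in sg:
    a,b=plane('wrist',s.reshape(2,2),.049,st)[:,:2]; d=b-a
    if np.hypot(*d)>.014: print(s.round(0),a.round(4),b.round(4),round(np.hypot(*d)*1e3),round(np.degrees(np.arctan2(d[1],d[0]))%90,1))
b=manip.get_image('scene')[:,:,::-1][240:350,310:470];c=manip.get_image('side')[:,:,::-1][110:220,230:390]
cv2.imwrite('pics/p4.png',np.vstack([im[:400],np.hstack([cv2.resize(b,(320,200),interpolation=2),cv2.resize(c,(320,200),interpolation=2)])]))
E
```

```text
17.6 [ 0.4573 -0.1824  0.1509] [-1.000e-04  7.933e-01  6.089e-01  4.000e-04] [-0.1  0.   0.3] 0.05571453891006695
[0, 0, 340, 480, 87934] [113.1 198.4]
[359, 0, 82, 77, 3829] [398.6  36.8]
[514, 0, 126, 394, 18977] [602.3 212.1]
[398, 148, 119, 101, 4783] [457.4 195. ]
[297, 174, 43, 115, 4276] [318.4 231.3]
[319, 379, 85, 28, 747] [373.5 393.2]
[132, 399, 71, 75, 2106] [172.2 433.8]
[445, 399, 63, 69, 1975] [473.3 431.8]
[603, 398, 37, 82, 1521] [628.4 436.7]
[328. 171. 389. 150.] [ 0.4723 -0.1372] [ 0.5138 -0.134 ] 42 4.3
[390. 153. 330. 172.] [ 0.5136 -0.1356] [ 0.4732 -0.1385] 40 4.1
[323. 297. 336. 330.] [ 0.4468 -0.2204] [ 0.449  -0.2486] 28 4.4
[267. 150. 281. 187.] [ 0.4388 -0.114 ] [ 0.4407 -0.1392] 25 4.1
[333. 330. 318. 290.] [ 0.4472 -0.2481] [ 0.4447 -0.2144] 34 4.3
[282. 190. 298. 233.] [ 0.441  -0.1415] [ 0.443  -0.1718] 30 3.9
[259. 284. 280. 330.] [ 0.4067 -0.1997] [ 0.4094 -0.2386] 39 4.0
[336. 213. 298. 215.] [ 0.4706 -0.165 ] [ 0.4466 -0.1602] 24 78.7
[295. 231. 265. 150.] [ 0.4414 -0.1697] [ 0.4373 -0.1135] 56 4.2
[333. 177. 298. 179.] [ 0.4744 -0.1419] [ 0.453  -0.1375] 22 78.5
[300. 209. 336. 207.] [ 0.4486 -0.1564] [ 0.4713 -0.161 ] 23 78.5
[341. 258. 385. 244.] [ 0.4659 -0.1962] [ 0.4974 -0.1939] 32 4.2
[390. 245. 341. 261.] [ 0.4999 -0.1954] [ 0.4652 -0.198 ] 35 4.3
[366. 329. 384. 323.] [ 0.4701 -0.2543] [ 0.4844 -0.2533] 14 4.3
[335. 205. 333. 179.] [ 0.4711 -0.1597] [ 0.4744 -0.1429] 17 78.9
[338. 244. 336. 214.] [ 0.4663 -0.1861] [ 0.4704 -0.1655] 21 78.7
[339. 263. 340. 286.] [ 0.4642 -0.1989] [ 0.4603 -0.2157] 17 77.0
[301. 271. 299. 245.] [ 0.4376 -0.1981] [ 0.4416 -0.1798] 19 77.6
```

View pics/p4.png

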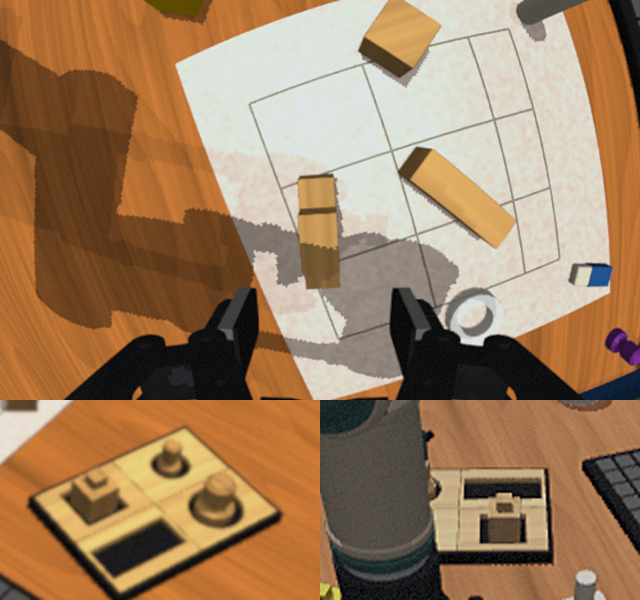

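The post stands in the square hollow. The rail below is at (318,232), yawed 78.5°, with its centre at about (0.454,-0.183). I'm grasping it across its middle.

Emit:
move_arm([
  [[-0.0017,-0.0035,0,-0.029,-0.3],[-0.0017,-0.0035,0.05,-0.029,-0.3],[-0.0017,-0.0035,0.1,-0.029,-0.3],[-0.0017,-0.0035,0.1485,-0.029,-0.3],[-0.0017,-0.0035,0.1485,-0.029,-0.3],[-0.0017,-0.0035,0.1485,-0.029,0.2],[-0.0017,-0.0035,0.1485,-0.029,1],[-0.0017,-0.0035,0.1485,-0.029,1],[-0.0017,-0.0035,0.1485,-0.029,1],[-0.0017,-0.0035,0.1485,-0.029,1]],
], squeeze=35)

```text
clock: 18.75
position: [0.4554, -0.1844, 0.034]
ee_rot: [0.002, 0.775, 0.633, 0.001]
contact_force: [0.5, 0.8, 7.8]
width: 0.0254
gripper_force: 35.5
```

Emit:
move_arm([
  [[0,0,-0.06,0,1],[0.0,0.0,-0.12,0.2,1],[0.1,0.04,-0.15,0.779,1],[0.5166,0.141,-0.15,0.779,1],[0.5166,0.141,-0.15,0.779,1],[0.5166,0.141,-0.15,0.779,1],[0.5166,0.141,-0.15,0.779,1],[0.5166,0.141,-0.15,0.779,1],[0.5166,0.141,-0.15,0.779,1],[0.5166,0.141,-0.15,0.779,1],[0.5166,0.141,-0.15,0.779,1],[0.5166,0.141,-0.15,0.779,1]],
])

```text
clock: 19.95
position: [0.649, 0.204, 0.1526]
ee_rot: [-0.002, 0.995, -0.097, 0.002]
contact_force: [0.1, -0.8, -2.1]
width: 0.0255
gripper_force: 34.8
```

Emit:
move_arm([
  [[0,0,0,0,1],[0,0,0,0,1],[0,0,0,0,1]],
])

```text
clock: 20.25
position: [0.6462, 0.1973, 0.1523]
ee_rot: [0.0, 0.995, -0.096, -0.0]
contact_force: [0.3, 0.1, -0.4]
width: 0.0253
gripper_force: 34.8
```

Emit:
move_arm([
  [[0.001,-0.0027,0.0,0.034,1],[0.001,-0.0027,0.05,0.034,1],[0.001,-0.0027,0.09,0.034,1],[0.001,-0.0027,0.115,0.034,1],[0.001,-0.0027,0.115,0.034,1],[0.001,-0.0027,0.115,0.034,1]],
])

```text
clock: 20.85
position: [0.6482, 0.1996, 0.0607]
ee_rot: [0.0, 0.991, -0.132, 0.0]
contact_force: [0.3, -0.6, 0.4]
width: 0.0253
gripper_force: 34.8
```

Run:
```python
from h import *
a=manip.get_image('wrist')[:,:,::-1]; b=manip.get_image('scene')[:,:,::-1][240:350,310:470];c=manip.get_image('side')[:,:,::-1][110:220,230:390]
cv2.imwrite('pics/p5.png',np.vstack([a[:400],np.hstack([cv2.resize(b,(320,200),interpolation=2),cv2.resize(c,(320,200),interpolation=2)])]))
```

```text
(no output)
```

View pics/p5.png

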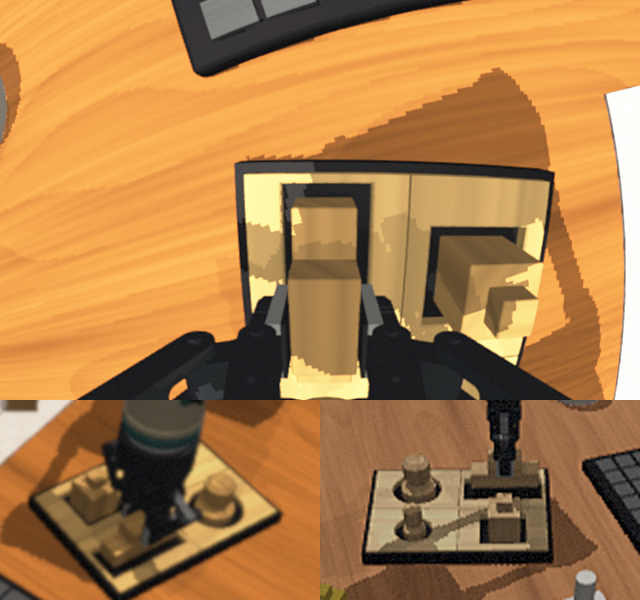

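The rail is lined up in the oblong hollow, which spans columns 285–371 with the rail at 290–358. I'm lowering it.

Emit:
move_arm([
  [[-0.001,0,0.01,0,1],[-0.001,0,0.018,0,1],[-0.001,0,0.022,0,1],[-0.001,0,0.0255,0,1],[-0.001,0,0.0255,0,1]],
])

```text
clock: 21.5
position: [0.6468, 0.2009, 0.042]
ee_rot: [0.0, 0.991, -0.131, -0.0]
contact_force: [-4.3, -1.5, 12.9]
width: 0.0253
gripper_force: 36.4
```

Emit:
move_arm([
  [[0,0,-0.002,0,0.5],[0,0,-0.002,0,0.2],[0,0,-0.002,0,-0.1],[0,0,-0.002,0,-0.1],[0,0,-0.002,0,-0.1],[0,0,-0.05,0,-0.1],[0,0,-0.1,0,-0.1],[0,0,-0.15,0,-0.1],[0,0,-0.2,0,-0.1],[-0.15,0,-0.2,0,-0.1],[-0.15,0,-0.2,0,-0.1],[-0.15,0,-0.2,0,-0.1]],
])

```text
clock: 22.7
position: [0.5269, 0.2328, 0.1999]
ee_rot: [0.0, 0.991, -0.131, -0.002]
contact_force: [0.2, -0.3, -0.5]
width: 0.0469
gripper_force: 0.0
```

Run:
```python
from h import *
a=manip.get_image('wrist')[:,:,::-1]; b=manip.get_image('scene')[:,:,::-1][150:350,190:470];c=manip.get_image('side')[:,:,::-1][130:400,225:445]
cv2.imwrite('pics/p6.png',np.vstack([cv2.resize(a,(400,300)),cv2.resize(b,(400,286),interpolation=2)]))
v=cv2.imread('pics/p6.png'); cv2.imwrite('pics/p6.png',np.hstack([v,cv2.resize(c,(400,586),interpolation=2)]))
```

```text
(no output)
```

View pics/p6.png

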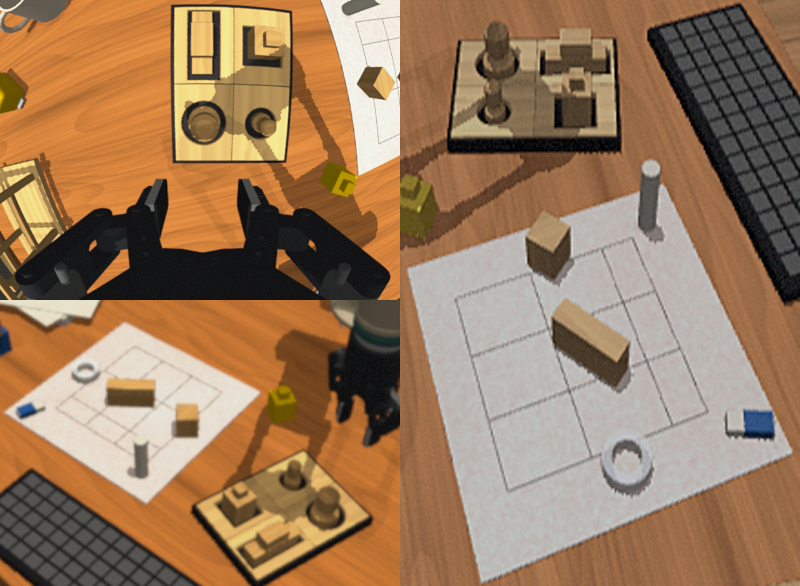

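All four parts stand upright in their matching hollows, and the block and bar are still on the board. The gripper is clear of everything, so I'm handing in.

```bash
python3 -c "
from rig import manip
print(manip.sign_off())"
```

```text
the job is handed in; nothing more can be done
None
```

The job is handed in: the final pictures show all four parts standing upright in their matching hollows, with the plain block and bar still on the drawing board, at about 23 s on the robot's clock; the sign-off returned no verdict.

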